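Half-open the octagonal stone case

ROBOT

A 7-joint arm with a two-finger parallel gripper is mounted at the origin on the work surface. World frame = base frame: x ahead of the robot, y to its left, z up, the work surface at z = 0. Lengths are in m, angles in rad, forces in N, time in s.
With the tool pointing down it reaches from about 0.4 to 0.875 m from the base axis. Payload 19.3 kg.
Tool frame: the origin (TCP) lies midway between the tips of the shut fingers; the grasp point (between the pads) lies 19 mm behind it; x points along the fingers, y is the direction in which the jaws open and shut, and the axes are right-handed (so a half turn about x gives the same grasp; the last joint's range is limited). The gripper opens to 85 mm and grips with 20 to 120 N. Pads are 22 mm wide; open, the fingers measure 114 mm over their backs; the gripper's body (76 mm by 85 mm) begins 54 mm behind the grasp point. The pads swing forward as they close: fully open they stand 13 mm farther back than shut.
Start: joints at [-1.309, 0.521, -0.036, 1.599, 0.021, 1.021, -0.113], TCP at [0.204, 0.591, 0.231] pointing down, gripper open.
Joint ranges: [-2.91, 2.91], [-0.3, 2.13], [-1.5, 1.42], [0.17, 2.43], [-1.26, 4.41], [0.16, 1.93], [-2.52, 2.52]. Speed limits (rad/s): [1.89, 1.89, 2.39, 2.39, 3.01, 3.01, 3.01].

INTERFACE

Orientations are given as [roll, pitch, yaw] about the fixed x, y, z axes, in that order (R = Rz(yaw) Ry(pitch) Rx(roll)).
In Python, from workcell import bot gives the robot as it stands. The module is installed in compiled form; this text tells all that it offers.
- The arm moves only by the tool servo_tool, never from a script. Its argument "targets" is a list of rows, each an object of numbers: "x", "y", "z": the shift along the tool's x, y, z as a fraction of full scale; "wx", "wy", "wz": the turn, a rotation vector about the tool's x, y, z as a fraction of full scale. A call has 1 to 12 rows; each row is the pose to reach, as a shift and turn from the pose measured when the call began, along the tool's axes at that moment, turning the shorter way round; what a row does not reach only later rows make up. Full scale, the value 1, is 40 cm for a shift and 360 degrees for a turn. A row lasts 1/8 s, in which the tool goes at most 62.5 mm and 10.7 degrees, less where a joint would pass 70% of its speed; a pose out of reach is approached as far as the arm can. A call with a number of a shift or a turn outside -1 to 1 is refused whole. A call with a gripper value outside its range is refused whole. "grip" is the gripper command: -1 is shut, 1 is fully open, values between are in proportion, set as the call begins (left out, the last holds). The fingers move at their own pace and stop on an object; "squeeze" is the grip in N (left out, the last holds). Time passes only in rows, so rows that repeat a pose let the fingers close. It gives the time, the measured TCP pose, the force and the opening at its end, in the units of the state.
- bot.observe(): the state, without advancing time (a new reading comes with each control period).
- bot.grab_frame(name): name is "scene" or "top" or "wrist"; returns (picture, depth): 480x640x3 uint8, red, green, blue; 480x640 float32, m along the optical axis (not along the pixel's ray), 0 where there is no reading.
- bot.get_calibration(name): a dict with "intrinsics" (3x3 intrinsics, pixels), "k1" (the pictures are not rectified: a ray, as slopes to the right and down, at radius r is drawn at 1 + k1 r^2 times it, then the intrinsics apply), "R" (3x3) and "t" (3): a world point X has camera coordinates R X + t. Camera axes: x right, y down, z forward; pixel columns grow to the right and rows downward; lengths in m; the calibration is good to about 2 mm. A picture is of the moment at which its call begins: read the wrist's pose just before it. get_calibration takes no time and is no camera call; for the wrist camera it gives the pose at the moment of the call.
- bot.job_done(): hands the job in, once; it reports no verdict.
Trained networks look in the newest picture that a camera, given by its name, has taken for a name from the list of things; names that differ only in an ending like _2 or _b are one class to them, and where a whole thing is asked for, a point or a joint stands for the part that bears it (a point fixed in the world has none). Each returns a list of dicts, best first, with "confidence" (0 to 1); they miss things now and then, are a little off and sometimes report something else, mostly with a low value. They report only what shows in the picture. A call takes as long as a camera call.
- bot.trace(camera, target): "mask" (480x640 bool, what is visible of it) and "pixel" ([column, row] in pixels, amid what is visible of it).
The state is a dict: "clock": time; "qpos": joint angles; "qd": joint speeds; "joint_efforts": joint torques, N m; "position": TCP position; "tool_rot": TCP orientation; "force": force on the tool from outside, world axes, zero at the start; "moment": the same for the moment, N m; "grip_width": finger opening in m.
Only numpy, scipy, OpenCV 4.12 (cv2) and the standard library are available. Lean on these libraries where they do the work, as an engineer would, in place of code of your own. Each camera call takes 0.05 s, during which the arm holds its last target. There are 200 camera calls.

TASK

Two wooden cases of cut inlay stones stand on the marble bench. Take the octagonal one by the tongue on its lid and raise the lid until it stands open at about 60 degrees from closed, as a screen against the grinding dust, and leave it standing there by itself. Leave the rectangular case shut.

Things in the scene. Friction and masses are not known exactly. Their poses are not given: they have to be found in the camera images.
- octo_lid_grip (a point): Grip point on the octagonal case's lid: a wooden tongue 14 mm wide (along the hinge), 12 thick, sticks out 52 mm from the middle of the lid's front flat, opposite the hinge, in the lid's plane. Point at mid width and thickness, 33 mm out from the lid, 19 mm from the tip; 65.5 mm above the bench when shut. Axes turn with the lid: x to the hinge, y along it, z out of the top. Free space around.
- octo_lid_hinge (a point): Middle of the octagonal case's brass hinge, on its level axis (y), 65.5 mm above the bench, at the lid's far flat. The grip point circles this axis at a radius of 233 mm, level with it when shut. The wooden case is fixed to the bench, 200 mm across flats, 60 mm high, its lid 10 mm thick with a green marble inlay on top.
- octo_lid (a joint): Angle of the octagonal case's lid in rad: 0 shut, growing as the tongue rises and swings back over towards the hinge, 1.57 upright, stop at 1.9. Starts shut or up to 17 degrees ajar. Lid mass about 0.4 kg; the hinge is stiff (friction 0.8 N m): lifting takes about 5 N at the tongue, and the lid stays where it is left.
- rect_lid (a joint): Lid angle of the other case in rad, 0 shut (its start). That case is a rectangle 150 mm deep, 200 wide, 60 high, of the same wood with a rectangular green inlay, the same kind of tongue and the same stiff hinge. It stands beside the octagonal one, on either side. Leave it shut.

How it is judged:
By the outcome, as a careful person would: the job done as asked, in the order asked, and still so for the second after the job is handed in, with the robot touching nothing.
It also fails if it takes over 35 s, if anything falls off the work surface, if the arm or the gripper's body presses on something with over 40 N, if the wrist force passes 120 N, or if a joint passes its speed limit or range.

## Working session

There is one attempt and no reset: what is moved stays moved. The work goes in short steps, Python scripts to look and compute and a tool call to move; the robot and the scene stay as the last step left them, time stands still between calls to the robot, and variables do not carry over. Pictures are saved under pics/ and viewed, on a budget of 10 in all, crops included, one or two more only if the job needs it, and the job is handed in when it is done.

Besides the shell and the picture viewer there is one more tool, called after ">>>" in YAML: its name, and indented under it one key for each argument. servo_tool: Moves the arm, as the interface text tells. Shift numbers are shares of 40 cm and turn numbers shares of 360 degrees, none past 1 either way. Its arguments: {"type":"object","properties":{"targets":{"type":"array"},"grip":{"type":"number"},"squeeze":{"type":"number"}},"required":["targets"]}

```bash
mkdir -p pics; cat > h.py <<'E'
import numpy as np,cv2
from workcell import bot
from scipy.spatial.transform import Rotation as Ro
def cloud(name,depth,c=None):
    c=c or bot.get_calibration(name);K=np.array(c["intrinsics"])
    v,u=np.mgrid[0:480,0:640]
    # OpenCV model with k1 only
    p=cv2.undistortPoints(np.stack([u,v],-1).reshape(-1,1,2).astype(float),K,np.array([c["k1"],0,0,0.])).reshape(480,640,2)
    P=np.dstack([p*depth[...,None],depth])
    return (P-np.array(c["t"]))@np.array(c["R"])
E
cat > a.py <<'E'
from h import *
ims=[]
for n in ["scene","top"]:
    c=bot.get_calibration(n);im,d=bot.grab_frame(n);W=cloud(n,d,c);np.savez(n,im=im,W=W,d=d)
    im=im.copy()
    for t in ["octo_lid_grip","octo_lid_hinge","octo_lid","rect_lid"]:
        for r in bot.trace(n,t)[:2]:
            m=r["mask"]&(d>0); print(n,t,round(r["confidence"],2),np.round(r["pixel"]),m.sum(),np.round(np.median(W[m],0),3) if m.any() else "", np.round(W[int(r["pixel"][1]),int(r["pixel"][0])],3))
            cv2.circle(im,tuple(int(a) for a in r["pixel"]),4,(255,0,0),1)
    cv2.imwrite(f"pics/{n}1.png",im[...,::-1])
s=bot.observe();print({k:np.round(s[k],3) for k in s})
E
python3 a.py
```

```text
scene octo_lid_grip 0.64 [201. 255.] 9539 [ 0.579 -0.216  0.092] [ 0.577 -0.217  0.094]
scene octo_lid_hinge 0.75 [201. 254.] 9588 [ 0.578 -0.216  0.092] [ 0.573 -0.219  0.092]
scene octo_lid 0.59 [205. 257.] 9446 [ 0.578 -0.216  0.092] [ 0.579 -0.212  0.092]
top octo_lid_grip 0.65 [462. 260.] 16066 [ 0.562 -0.214  0.097] [ 0.559 -0.21   0.098]
top octo_lid_hinge 0.59 [463. 258.] 16142 [ 0.562 -0.214  0.097] [ 0.562 -0.212  0.098]
top octo_lid 0.7 [463. 257.] 16061 [ 0.562 -0.214  0.097] [ 0.565 -0.212  0.096]
top rect_lid 0.96 [179. 208.] 13948 [0.637 0.19  0.071] [0.643 0.196 0.072]
{'clock': np.float64(0.5), 'qpos': array([-1.309,  0.521, -0.036,  1.6  ,  0.021,  1.021, -0.113]), 'qd': array([ 0.   , -0.   , -0.002, -0.001,  0.001, -0.   ,  0.001]), 'joint_efforts': array([ 1.0000e-03, -9.2626e+01,  1.9780e+00, -3.7005e+01,  1.8000e-02,
        2.0000e-03, -0.0000e+00]), 'position': array([0.204, 0.591, 0.231]), 'tool_rot': array([-1.482,  1.571, -1.814]), 'force': array([1.307, 0.806, 0.249]), 'moment': array([ 0.01 , -0.014,  0.003]), 'grip_width': np.float64(0.085)}
```

View pics/top1.png

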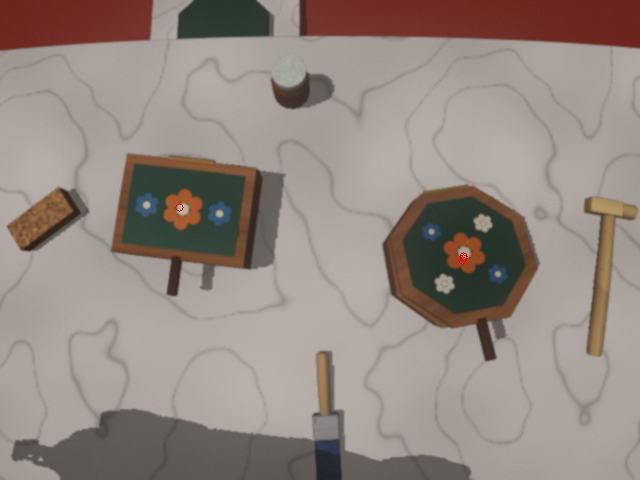

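View pics/scene1.png

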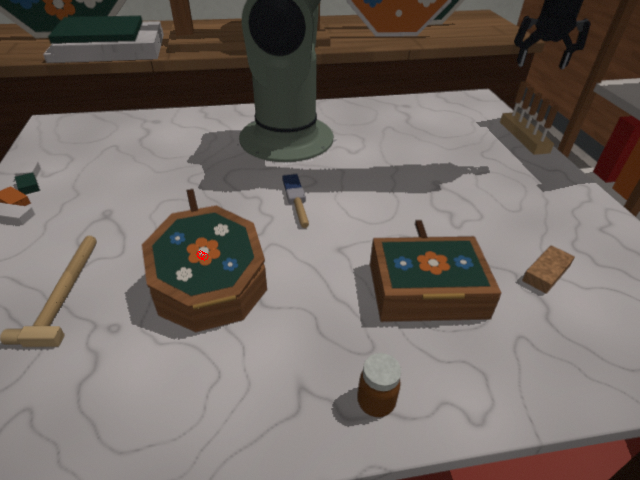

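The top view shows the octagonal case at about (462,257), slightly ajar, with its tongue running from (482,320) to (490,358). The rectangular case is at (180,208) and shut. The scene view agrees. Next I'll fit the lid plane and the tongue.

```bash
cat > b.py <<'E'
from h import *
for n,box in [("top",(380,540,180,370)),("scene",(140,270,185,310))]:
    D=np.load(n+".npz");W=D["W"];im=D["im"].astype(int)
    u0,u1,v0,v1=box;s=np.zeros((480,640),bool);s[v0:v1,u0:u1]=True;s&=D["d"]>0
    c0=np.array([.57,-.215]);near=s&(np.hypot(*(W[...,:2]-c0).transpose(2,0,1))<.07)&(W[...,2]>.06)
    P=W[near]
    for _ in range(4):
        A=np.c_[P[:,:2],np.ones(len(P))];k=np.linalg.lstsq(A,P[:,2],rcond=None)[0];r=P[:,2]-A@k;P=P[abs(r)<2.5*r.std()+1e-4]
    nrm=np.array([-k[0],-k[1],1]);nrm/=np.linalg.norm(nrm)
    print(n,"tilt",np.degrees(np.arccos(nrm[2])),"downdir deg",np.degrees(np.arctan2(nrm[1],nrm[0])),r.std())
    dist=(W-np.r_[0,0,k[2]])@nrm
    on=s&(abs(dist)<.006)&(W[...,2]>.05)
    lid=cv2.morphologyEx(on.astype(np.uint8),cv2.MORPH_OPEN,np.ones((21,21)))
    Q=W[lid>0];H=cv2.convexHull(((Q[:,:2])*1e4).astype(np.float32));M=cv2.moments(H)
    c=np.array([M["m10"],M["m01"]])/M["m00"]/1e4
    cen=np.r_[c,k[0]*c[0]+k[1]*c[1]+k[2]]
    dr=np.linalg.norm(Q-cen,axis=1);print("lid centre",cen.round(4),"rmax",dr.max())
    dw=s&(W[...,2]>.07)&(abs(dist)<.01)&(np.linalg.norm(W-cen,axis=-1)>.115)
    T=W[dw];T=T[(T[:,0]<cen[0]-.08)]
    print("tongue",len(T),T.mean(0).round(4),"max r",np.percentile(np.linalg.norm(T-cen,axis=1),98))
    e=cen-T.mean(0);e-=nrm*(e@nrm);e/=np.linalg.norm(e)
    g=cen-.005*nrm-e*.133;h=cen-.005*nrm+e*.1
    print("yaw tongue",np.degrees(np.arctan2(e[1],e[0])),"grip",g.round(4),"hinge",h.round(4),"ang",np.degrees(np.arcsin(-e[2])))
E
python3 b.py
```

```text
top tilt 13.740517108550552 downdir deg 8.660761670946085 0.0010796329507222543
lid centre [ 0.5703 -0.2103  0.0954] rmax 0.11187706390485745
tongue 342 [ 0.4411 -0.2326  0.1262] max r 0.15257759304022325
yaw tongue 9.795882069440566 grip [ 0.4418 -0.2324  0.1221] hinge [ 0.6648 -0.1939  0.0668] ang 13.737922802748328
scene tilt 14.031067141787142 downdir deg 9.072672195748456 0.0011665839750612432
lid centre [ 0.5743 -0.2147  0.0932] rmax 0.10879759009490468
tongue 123 [ 0.4434 -0.2324  0.1262] max r 0.15609820939542152
yaw tongue 7.690307922860716 grip [ 0.4452 -0.2321  0.1206] hinge [ 0.6692 -0.2019  0.0641] ang 14.027144825247868
```

```bash
cat >> h.py <<'E'
YAW=np.radians(9);HG=np.array([.667,-.198,.0655])
def tool(yaw,p,sgn):
    x=np.array([np.cos(p)*np.cos(yaw),np.cos(p)*np.sin(yaw),-np.sin(p)]);y=sgn*np.array([-np.sin(yaw),np.cos(yaw),0])
    return np.c_[x,y,np.cross(x,y)]
def cur():
    s=bot.observe();return np.array(s["position"]),Ro.from_euler("xyz",s["tool_rot"]).as_matrix(),s
def rows(tg):
    p,R,s=cur();print("cur",p.round(4),"\n",R.round(3))
    for q,Q in tg:
        d=R.T@(q-p)/.4;w=Ro.from_matrix(R.T@Q).as_rotvec()/(2*np.pi)
        print('{'+','.join(f'"{k}":{v:.3f}' for k,v in zip(["x","y","z","wx","wy","wz"],[*d,*w]))+'}')
def grip(ang,yaw=None): # grip point at lid angle
    e=np.array([np.cos(YAW),np.sin(YAW),0]);return HG-.233*np.cos(ang)*e+np.array([0,0,.233*np.sin(ang)])
E
cat > c.py <<'E'
from h import *
p,R,s=cur();r=np.radians
for sg in (1,-1): print(sg,np.degrees(Ro.from_matrix(R.T@tool(YAW,r(60),sg)).magnitude()))
sg=1 if R[:,1]@[-np.sin(r(71)),np.cos(r(71)),0]>0 else -1
print(sg)
a0=r(71); g=grip(r(13.9));T=tool(YAW,r(60),sg);end=g+.02*T[:,0]-.09*T[:,0]
a1=np.arctan2(end[1],end[0]);tg=[]
for f in np.linspace(0,1,13)[1:]:
    a=a0+(a1-a0)*f;rad=.625+(np.hypot(*end[:2])-.625)*f
    # interpolated orientation: yaw with arc, pitch to 60
    q=np.array([rad*np.cos(a),rad*np.sin(a),.25+(end[2]-.25)*f]);
    y0=np.arctan2(-R[0,1]*sg,R[1,1]*sg)
    tg.append((q,tool(y0+(YAW-y0)*f,r(90-30*f),sg)))
print(end,g,np.degrees(y0));rows(tg)
E
python3 c.py
```

```text
1 40.823327943499436
-1 152.96414790371043
-1
[ 0.40903858 -0.23885707  0.18209491] [ 0.44360767 -0.23338187  0.12147313] 160.98982081384733
cur [0.2036 0.5909 0.2313] 
 [[-0.     0.326  0.945]
 [-0.     0.945 -0.326]
 [-1.    -0.     0.   ]]
{"x":-0.033,"y":-0.048,"z":0.224,"wx":0.035,"wy":0.007,"wz":0.001}
{"x":-0.019,"y":-0.127,"z":0.435,"wx":0.070,"wy":0.014,"wz":0.003}
{"x":-0.004,"y":-0.235,"z":0.628,"wx":0.105,"wy":0.020,"wz":0.007}
{"x":0.010,"y":-0.368,"z":0.798,"wx":0.140,"wy":0.026,"wz":0.012}
{"x":0.024,"y":-0.521,"z":0.943,"wx":0.175,"wy":0.031,"wz":0.019}
{"x":0.038,"y":-0.691,"z":1.062,"wx":0.210,"wy":0.035,"wz":0.028}
{"x":0.052,"y":-0.873,"z":1.151,"wx":0.244,"wy":0.038,"wz":0.038}
{"x":0.066,"y":-1.061,"z":1.211,"wx":0.278,"wy":0.040,"wz":0.049}
{"x":0.081,"y":-1.252,"z":1.240,"wx":0.312,"wy":0.040,"wz":0.062}
{"x":0.095,"y":-1.440,"z":1.241,"wx":0.345,"wy":0.038,"wz":0.077}
{"x":0.109,"y":-1.622,"z":1.214,"wx":0.378,"wy":0.034,"wz":0.092}
{"x":0.123,"y":-1.794,"z":1.161,"wx":0.410,"wy":0.027,"wz":0.110}
```

```bash
sed -i 's/linspace(0,1,13)\[1:\]/linspace(0,1,21)[1:9]/' c.py; python3 c.py | tail -8
```

```text
{"x":-0.038,"y":-0.025,"z":0.136,"wx":0.021,"wy":0.004,"wz":0.000}
{"x":-0.030,"y":-0.061,"z":0.268,"wx":0.042,"wy":0.008,"wz":0.001}
{"x":-0.021,"y":-0.109,"z":0.394,"wx":0.063,"wy":0.012,"wz":0.003}
{"x":-0.013,"y":-0.167,"z":0.514,"wx":0.084,"wy":0.016,"wz":0.004}
{"x":-0.004,"y":-0.235,"z":0.628,"wx":0.105,"wy":0.020,"wz":0.007}
{"x":0.004,"y":-0.312,"z":0.733,"wx":0.126,"wy":0.024,"wz":0.010}
{"x":0.013,"y":-0.397,"z":0.829,"wx":0.147,"wy":0.027,"wz":0.014}
{"x":0.021,"y":-0.489,"z":0.916,"wx":0.168,"wy":0.030,"wz":0.018}
```

>>> servo_tool:
  targets:
    - {"x":-0.04,"y":-0.025,"z":0.135,"wx":0.02,"wy":0.004,"wz":0}
    - {"x":-0.03,"y":-0.06,"z":0.27,"wx":0.04,"wy":0.008,"wz":0.001}
    - {"x":-0.03,"y":-0.11,"z":0.395,"wx":0.063,"wy":0.012,"wz":0.003}
    - {"x":-0.03,"y":-0.167,"z":0.515,"wx":0.084,"wy":0.016,"wz":0.004}
    - {"x":-0.02,"y":-0.235,"z":0.63,"wx":0.105,"wy":0.02,"wz":0.007}
    - {"x":-0.02,"y":-0.31,"z":0.735,"wx":0.126,"wy":0.024,"wz":0.01}
    - {"x":-0.02,"y":-0.4,"z":0.83,"wx":0.147,"wy":0.027,"wz":0.014}
    - {"x":-0.02,"y":-0.49,"z":0.915,"wx":0.168,"wy":0.03,"wz":0.018}
  grip: 0.3

```text
clock: 1.5
position: [0.4867, 0.2846, 0.2394]
tool_rot: [3.129, 1.36, 1.733]
force: [0.5, 0.0, -0.2]
grip_width: 0.0556
```

```bash
cat > d.py <<'E'
from h import *
p,R,s=cur();r=np.radians;sg=-1;print(s["qpos"])
a0=np.arctan2(p[1],p[0]);r0=np.hypot(*p[:2]);g=grip(r(13.9));T=tool(YAW,r(60),sg);end=g+.02*T[:,0]-.09*T[:,0]
a1=np.arctan2(end[1],end[0]);r1=np.hypot(*end[:2]);y0=np.arctan2(-R[0,1]*sg,R[1,1]*sg);p0=np.arcsin(-R[2,0]);tg=[]
print(np.degrees([a0,a1,y0,p0]))
if y0<0:y0+=2*np.pi
N=13
for f in np.arange(1,13)/N:
    a=a0+(a1-a0)*f;rad=r0+(r1-r0)*f
    tg.append((np.array([rad*np.cos(a),rad*np.sin(a),p[2]+(end[2]+.03-p[2])*f]),tool(y0+(YAW-y0)*f,p0+(r(60)-p0)*f,sg)))
rows(tg)
E
python3 d.py
```

```text
[-0.66907975  0.39637165  0.19814678  1.82495463 -0.35728046  0.89019467
 -0.09299489]
[ 30.31595678 -30.28268714  99.97539458  77.94075703]
cur [0.4867 0.2846 0.2394] 
 [[-0.034  0.985  0.17 ]
 [ 0.206  0.173 -0.963]
 [-0.978  0.003 -0.209]]
{"x":-0.019,"y":0.019,"z":0.112,"wx":0.019,"wy":0.004,"wz":0.004}
{"x":-0.037,"y":0.028,"z":0.224,"wx":0.038,"wy":0.008,"wz":0.009}
{"x":-0.055,"y":0.028,"z":0.335,"wx":0.057,"wy":0.011,"wz":0.014}
{"x":-0.073,"y":0.018,"z":0.445,"wx":0.075,"wy":0.015,"wz":0.020}
{"x":-0.091,"y":-0.001,"z":0.552,"wx":0.094,"wy":0.018,"wz":0.026}
{"x":-0.108,"y":-0.028,"z":0.655,"wx":0.112,"wy":0.022,"wz":0.032}
{"x":-0.124,"y":-0.063,"z":0.755,"wx":0.130,"wy":0.025,"wz":0.039}
{"x":-0.139,"y":-0.106,"z":0.850,"wx":0.149,"wy":0.028,"wz":0.047}
{"x":-0.153,"y":-0.156,"z":0.940,"wx":0.167,"wy":0.031,"wz":0.055}
{"x":-0.166,"y":-0.213,"z":1.025,"wx":0.184,"wy":0.033,"wz":0.063}
{"x":-0.177,"y":-0.276,"z":1.104,"wx":0.202,"wy":0.035,"wz":0.072}
{"x":-0.188,"y":-0.345,"z":1.176,"wx":0.219,"wy":0.037,"wz":0.081}
```

>>> servo_tool:
  targets:
    - {"x":-0.02,"y":0.02,"z":0.11,"wx":0.019,"wy":0.004,"wz":0.004}
    - {"x":-0.04,"y":0.03,"z":0.225,"wx":0.038,"wy":0.008,"wz":0.009}
    - {"x":-0.055,"y":0.03,"z":0.335,"wx":0.057,"wy":0.011,"wz":0.014}
    - {"x":-0.075,"y":0.02,"z":0.445,"wx":0.075,"wy":0.015,"wz":0.02}
    - {"x":-0.09,"y":0,"z":0.55,"wx":0.094,"wy":0.018,"wz":0.026}
    - {"x":-0.11,"y":-0.03,"z":0.655,"wx":0.112,"wy":0.022,"wz":0.032}
    - {"x":-0.125,"y":-0.065,"z":0.755,"wx":0.13,"wy":0.025,"wz":0.04}
    - {"x":-0.14,"y":-0.105,"z":0.85,"wx":0.149,"wy":0.028,"wz":0.047}
    - {"x":-0.155,"y":-0.155,"z":0.94,"wx":0.167,"wy":0.031,"wz":0.055}

```text
clock: 2.62
position: [0.4914, -0.1026, 0.2215]
tool_rot: [3.139, 1.14, 0.636]
force: [0.5, -0.0, 0.6]
grip_width: 0.0555
```

```bash
sed -i 's/^N=13/N=8/;s/arange(1,13)/arange(1,9)/;s/+.03-p\[2\]/-p[2]/' d.py; python3 d.py
```

```text
[-0.03359217  0.28192545  0.41435866  2.16046224 -0.84296197  0.64898686
  0.08865062]
[-11.78920245 -30.28268714  36.55167951  65.33246701]
cur [ 0.4914 -0.1026  0.2215] 
 [[ 0.336  0.596 -0.73 ]
 [ 0.248 -0.803 -0.542]
 [-0.909  0.001 -0.417]]
{"x":-0.007,"y":0.026,"z":0.045,"wx":0.009,"wy":0.002,"wz":0.004}
{"x":-0.015,"y":0.050,"z":0.091,"wx":0.017,"wy":0.004,"wz":0.008}
{"x":-0.023,"y":0.072,"z":0.138,"wx":0.026,"wy":0.006,"wz":0.012}
{"x":-0.031,"y":0.092,"z":0.185,"wx":0.034,"wy":0.007,"wz":0.017}
{"x":-0.039,"y":0.110,"z":0.232,"wx":0.043,"wy":0.009,"wz":0.021}
{"x":-0.047,"y":0.126,"z":0.280,"wx":0.051,"wy":0.011,"wz":0.026}
{"x":-0.056,"y":0.139,"z":0.328,"wx":0.060,"wy":0.013,"wz":0.030}
{"x":-0.064,"y":0.151,"z":0.376,"wx":0.068,"wy":0.014,"wz":0.035}
```

>>> servo_tool:
  targets:
    - {"x":-0.015,"y":0.05,"z":0.09,"wx":0.017,"wy":0.004,"wz":0.008}
    - {"x":-0.03,"y":0.09,"z":0.185,"wx":0.034,"wy":0.007,"wz":0.017}
    - {"x":-0.047,"y":0.126,"z":0.28,"wx":0.051,"wy":0.011,"wz":0.026}
    - {"x":-0.064,"y":0.15,"z":0.375,"wx":0.068,"wy":0.014,"wz":0.035}
    - {"x":-0.064,"y":0.15,"z":0.375,"wx":0.068,"wy":0.014,"wz":0.035}
    - {"x":-0.064,"y":0.15,"z":0.375,"wx":0.068,"wy":0.014,"wz":0.035}

```text
clock: 3.38
position: [0.4083, -0.2393, 0.1823]
tool_rot: [3.141, 1.05, 0.154]
force: [1.0, -0.4, 0.7]
grip_width: 0.0554
```

```bash
cat > e.py <<'E'
from h import *
r=np.radians;sg=-1;p,R,s=cur();print(s["qpos"].round(2) if hasattr(s["qpos"],"round") else s["qpos"])
c=bot.get_calibration("wrist");im,d=bot.grab_frame("wrist");W=cloud("wrist",d,c);np.savez("wrist",im=im,W=W,d=d)
im=im.copy()
e=np.array([np.cos(YAW),np.sin(YAW),0]);
for a in (.233,.214,.266-.0):
    X=HG-a*np.cos(r(13.9))*e+np.array([0,0,a*np.sin(r(13.9))])
    q,_=cv2.projectPoints(X.reshape(1,3),cv2.Rodrigues(np.array(c["R"]))[0],np.array(c["t"],float),np.array(c["intrinsics"]),np.array([c["k1"],0,0,0.]));q=q.ravel();print(a,q);
    if abs(q).max()<2000: cv2.circle(im,tuple(int(v) for v in q),4,(255,0,0),1)
cv2.imwrite("pics/w1.png",im[...,::-1])
g=grip(r(13.9));T=tool(YAW,r(60),sg)
rows([(g+.02*T[:,0]-b*T[:,0],T) for b in (.09,.06,.03,0)])
E
python3 e.py
```

```text
[ 0.51  0.28  0.17  2.34 -1.26  0.44  0.39]
0.233 [306.46789366 248.9488944 ]
0.214 [306.56923992 222.08381611]
0.266 [306.26843112 301.12428467]
cur [ 0.409  -0.2388  0.1824] 
 [[ 0.492  0.156 -0.857]
 [ 0.077 -0.988 -0.136]
 [-0.867  0.001 -0.498]]
{"x":0.001,"y":0.000,"z":0.000,"wx":0.000,"wy":0.000,"wz":-0.000}
{"x":0.076,"y":0.000,"z":0.000,"wx":0.000,"wy":0.000,"wz":-0.000}
{"x":0.151,"y":0.000,"z":-0.000,"wx":0.000,"wy":0.000,"wz":-0.000}
{"x":0.226,"y":-0.000,"z":-0.000,"wx":0.000,"wy":0.000,"wz":-0.000}
```

View pics/w1.png

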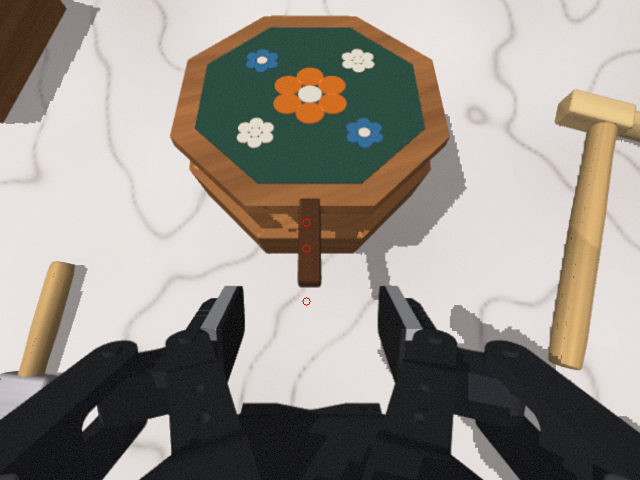

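The wrist picture shows the tongue at columns 299–321, rows 200–286, centred between the fingertips (243 and 379). My projected grip point (306,249) is about 2 mm to the left. Joint 5 is at its limit, so I'll use a steeper pitch of 70°.

```bash
sed -i 's/-.198,.0655/-.200,.0655/' h.py; cat > f.py <<'E'
from h import *
r=np.radians;sg=-1
g=grip(r(13.9));T=tool(YAW,r(70),sg)
rows([(g+.02*T[:,0]-b*T[:,0],T) for b in (.07,.05,.03,.015,0)])
E
python3 f.py
```

```text
cur [ 0.409  -0.2388  0.1824] 
 [[ 0.492  0.156 -0.857]
 [ 0.077 -0.988 -0.136]
 [-0.867  0.001 -0.498]]
{"x":0.052,"y":0.005,"z":-0.021,"wx":0.000,"wy":-0.027,"wz":-0.000}
{"x":0.101,"y":0.005,"z":-0.012,"wx":0.000,"wy":-0.027,"wz":-0.000}
{"x":0.151,"y":0.005,"z":-0.004,"wx":0.000,"wy":-0.027,"wz":-0.000}
{"x":0.188,"y":0.005,"z":0.003,"wx":0.000,"wy":-0.027,"wz":-0.000}
{"x":0.225,"y":0.005,"z":0.009,"wx":0.000,"wy":-0.027,"wz":-0.000}
```

>>> servo_tool:
  targets:
    - {"x":0.025,"y":0.005,"z":-0.015,"wy":-0.015}
    - {"x":0.05,"y":0.005,"z":-0.02,"wy":-0.027}
    - {"x":0.1,"y":0.005,"z":-0.012,"wy":-0.027}
    - {"x":0.15,"y":0.005,"z":-0.004,"wy":-0.027}
    - {"x":0.19,"y":0.005,"z":0.003,"wy":-0.027}
    - {"x":0.225,"y":0.005,"z":0.009,"wy":-0.027}
    - {"x":0.225,"y":0.005,"z":0.009,"wy":-0.027}

```text
$.targets[0]: bad value
```

```bash
cat > g.py <<'E'
from h import *
p,R,s=cur();print(np.round(s["qpos"],2),s["force"])
im,d=bot.grab_frame("wrist");cv2.imwrite("pics/w2.png",im[...,::-1])
E
python3 g.py
```

```text
[ 0.51  0.28  0.17  2.34 -1.26  0.44  0.39] [ 0.5702518  -0.07041528 -0.28697379]
```

View pics/w2.png

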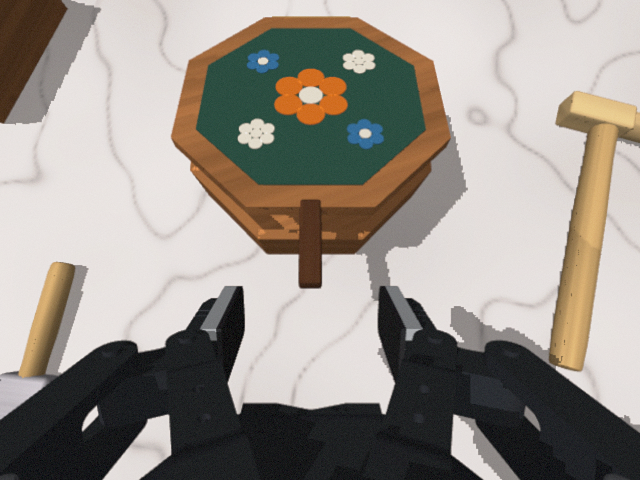

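The call was refused because every row needs all six keys. The picture is the same as before, so nothing moved. Resending with all keys.

>>> servo_tool:
  targets:
    - {"x":0.025,"y":0.005,"z":-0.015,"wx":0,"wy":-0.015,"wz":0}
    - {"x":0.05,"y":0.005,"z":-0.02,"wx":0,"wy":-0.027,"wz":0}
    - {"x":0.1,"y":0.005,"z":-0.012,"wx":0,"wy":-0.027,"wz":0}
    - {"x":0.15,"y":0.005,"z":-0.004,"wx":0,"wy":-0.027,"wz":0}
    - {"x":0.19,"y":0.005,"z":0.003,"wx":0,"wy":-0.027,"wz":0}
    - {"x":0.225,"y":0.005,"z":0.009,"wx":0,"wy":-0.027,"wz":0}
    - {"x":0.225,"y":0.005,"z":0.009,"wx":0,"wy":-0.027,"wz":0}

```text
clock: 4.35
position: [0.4514, -0.2328, 0.1021]
tool_rot: [3.141, 1.22, 0.16]
force: [0.1, -0.4, 0.9]
grip_width: 0.0558
```

```bash
sed -i 's/w2/w3/' g.py; python3 g.py;python3 f.py | tail -1
```

```text
[ 0.4   0.48  0.12  2.24 -1.09  0.3   0.12] [ 0.11855475 -0.37803841  0.91225023]
{"x":-0.001,"y":0.002,"z":0.002,"wx":0.000,"wy":-0.000,"wz":0.000}
```

View pics/w3.png

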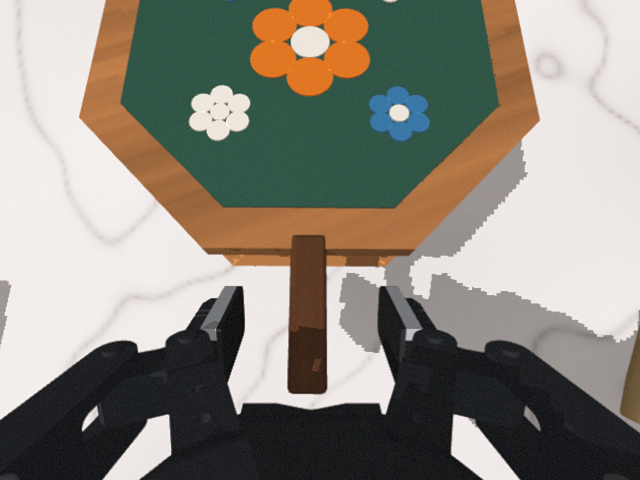

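The tongue (columns 290–327) sits between the pads, whose midline is at about 311. Closing now.

>>> servo_tool:
  targets:
    - {"x":0,"y":0,"z":0,"wx":0,"wy":0,"wz":0}
    - {"x":0,"y":0,"z":0,"wx":0,"wy":0,"wz":0}
    - {"x":0,"y":0,"z":0,"wx":0,"wy":0,"wz":0}
    - {"x":0,"y":0,"z":0,"wx":0,"wy":0,"wz":0}
    - {"x":0,"y":0,"z":0,"wx":0,"wy":0,"wz":0}
    - {"x":0,"y":0,"z":0,"wx":0,"wy":0,"wz":0}
  grip: -1
  squeeze: 60

```text
clock: 5.15
position: [0.4511, -0.2317, 0.1027]
tool_rot: [-3.137, 1.22, 0.166]
force: [-1.9, 8.7, 1.8]
grip_width: 0.0126
```

```bash
cat > k.py <<'E'
from h import *
import sys
r=np.radians;p,R,s=cur();print(np.round(s["qpos"],2),np.round(s["force"],1),np.round(s["moment"],2),s["grip_width"])
# rotate current pose rigidly about hinge axis; positive opening = tongue rises
ax=-np.array([-np.sin(YAW),np.cos(YAW),0]) 
a0=float(sys.argv[1]);tg=[]
v=p-HG;print("grasp pt lid angle est",np.degrees(np.arctan2((p-.02*R[:,0]-HG)[2],-(p-.02*R[:,0]-HG)@[np.cos(YAW),np.sin(YAW),0])))
for a in map(float,sys.argv[2:]):
    M=Ro.from_rotvec(-ax*r(a-a0)).as_matrix();tg.append((HG+M@v,M@R))
print(tg[-1][0]);rows(tg)
E
python3 k.py 13.9 17 20 23 26 29 32 35 38
```

```text
[ 0.4   0.48  0.12  2.24 -1.09  0.3   0.12] [-1.9  8.7  1.8] [1.39 0.54 0.24] 0.012590683183929462
grasp pt lid angle est 13.968984139608583
[ 0.48485382 -0.22637476  0.18859372]
cur [ 0.4511 -0.2317  0.1027] 
 [[ 0.339  0.161 -0.927]
 [ 0.057 -0.987 -0.151]
 [-0.939 -0.001 -0.344]]
{"x":-0.026,"y":-0.000,"z":-0.016,"wx":0.000,"wy":-0.009,"wz":-0.000}
{"x":-0.049,"y":-0.000,"z":-0.032,"wx":0.000,"wy":-0.017,"wz":-0.000}
{"x":-0.073,"y":-0.000,"z":-0.050,"wx":0.000,"wy":-0.025,"wz":-0.000}
{"x":-0.095,"y":-0.000,"z":-0.068,"wx":0.000,"wy":-0.034,"wz":-0.000}
{"x":-0.116,"y":-0.000,"z":-0.088,"wx":0.000,"wy":-0.042,"wz":-0.000}
{"x":-0.136,"y":0.000,"z":-0.109,"wx":0.000,"wy":-0.050,"wz":-0.000}
{"x":-0.155,"y":0.000,"z":-0.131,"wx":0.000,"wy":-0.059,"wz":-0.000}
{"x":-0.172,"y":0.000,"z":-0.154,"wx":0.000,"wy":-0.067,"wz":-0.000}
```

>>> servo_tool:
  targets:
    - {"x":-0.013,"y":0,"z":-0.008,"wx":0,"wy":-0.0045,"wz":0}
    - {"x":-0.026,"y":0,"z":-0.016,"wx":0,"wy":-0.009,"wz":0}
    - {"x":-0.049,"y":0,"z":-0.032,"wx":0,"wy":-0.017,"wz":0}
    - {"x":-0.073,"y":0,"z":-0.05,"wx":0,"wy":-0.025,"wz":0}
    - {"x":-0.095,"y":0,"z":-0.068,"wx":0,"wy":-0.034,"wz":0}
    - {"x":-0.116,"y":0,"z":-0.088,"wx":0,"wy":-0.042,"wz":0}
    - {"x":-0.136,"y":0,"z":-0.109,"wx":0,"wy":-0.05,"wz":0}
    - {"x":-0.155,"y":0,"z":-0.131,"wx":0,"wy":-0.059,"wz":0}
    - {"x":-0.172,"y":0,"z":-0.154,"wx":0,"wy":-0.067,"wz":0}
    - {"x":-0.172,"y":0,"z":-0.154,"wx":0,"wy":-0.067,"wz":0}

```text
clock: 6.4
position: [0.4856, -0.2263, 0.1888]
tool_rot: [-0.005, 1.501, -2.984]
force: [3.2, 0.6, -2.1]
grip_width: 0.0132
```

```bash
python3 k.py 38 41 44 47 50 53 56 59 61
```

```text
[-0.21  0.58  0.74  1.86 -0.42  0.94 -0.68] [ 3.2  0.6 -2.1] [-0.27 -0.78 -0.18] 0.013197587515673166
grasp pt lid angle est 38.234723730831675
[ 0.54760113 -0.2165021   0.25065142]
cur [ 0.4856 -0.2263  0.1888] 
 [[-0.069  0.162 -0.984]
 [-0.011 -0.987 -0.162]
 [-0.998 -0.     0.07 ]]
{"x":-0.025,"y":0.000,"z":-0.015,"wx":-0.000,"wy":-0.008,"wz":-0.000}
{"x":-0.049,"y":0.000,"z":-0.031,"wx":-0.000,"wy":-0.017,"wz":-0.000}
{"x":-0.071,"y":0.000,"z":-0.049,"wx":-0.000,"wy":-0.025,"wz":-0.000}
{"x":-0.094,"y":0.000,"z":-0.068,"wx":-0.000,"wy":-0.033,"wz":-0.000}
{"x":-0.115,"y":0.000,"z":-0.088,"wx":-0.000,"wy":-0.042,"wz":-0.000}
{"x":-0.134,"y":0.001,"z":-0.109,"wx":-0.000,"wy":-0.050,"wz":-0.000}
{"x":-0.153,"y":0.001,"z":-0.130,"wx":-0.000,"wy":-0.058,"wz":-0.000}
{"x":-0.165,"y":0.001,"z":-0.146,"wx":-0.000,"wy":-0.064,"wz":-0.000}
```

>>> servo_tool:
  targets:
    - {"x":-0.013,"y":0,"z":-0.008,"wx":0,"wy":-0.0045,"wz":0}
    - {"x":-0.025,"y":0,"z":-0.015,"wx":0,"wy":-0.008,"wz":0}
    - {"x":-0.049,"y":0,"z":-0.031,"wx":0,"wy":-0.017,"wz":0}
    - {"x":-0.071,"y":0,"z":-0.049,"wx":0,"wy":-0.025,"wz":0}
    - {"x":-0.094,"y":0,"z":-0.068,"wx":0,"wy":-0.033,"wz":0}
    - {"x":-0.115,"y":0,"z":-0.088,"wx":0,"wy":-0.042,"wz":0}
    - {"x":-0.134,"y":0,"z":-0.109,"wx":0,"wy":-0.05,"wz":0}
    - {"x":-0.153,"y":0,"z":-0.13,"wx":0,"wy":-0.058,"wz":0}
    - {"x":-0.162,"y":0,"z":-0.142,"wx":0,"wy":-0.062,"wz":0}
    - {"x":-0.162,"y":0,"z":-0.142,"wx":0,"wy":-0.062,"wz":0}

```text
clock: 7.65
position: [0.5464, -0.2168, 0.2488]
tool_rot: [0.0, 1.111, -2.979]
force: [7.5, -4.1, -7.3]
grip_width: 0.0125
```

```bash
cat > m.py <<'E'
from h import *
for n in ["top","scene"]:
    c=bot.get_calibration(n);im,d=bot.grab_frame(n);W=cloud(n,d,c)
    cv2.imwrite(f"pics/{n}_{bot.observe()['clock']:.1f}.png",im[...,::-1])
    e=np.array([np.cos(YAW),np.sin(YAW),0]);V=W-HG
    a=-V@e;z=V[...,2];t=V@np.array([-np.sin(YAW),np.cos(YAW),0]);rad=np.hypot(a,z);an=np.degrees(np.arctan2(z,a))
    m=(d>0)&(rad>.06)&(rad<.19)&(abs(t)<.06)&(an>10)&(z>.02)
    if m.sum()<50: print(n,"few");continue
    P=V[m];A=np.c_[rad[m]*0+a[m],np.ones(m.sum())];b=z[m]
    for _ in range(4):
        k=np.linalg.lstsq(A,b,rcond=None)[0];q=abs(b-A@k);o=q<max(2*np.median(q),.002);A,b=A[o],b[o]
    print(n,m.sum(),"fit deg",np.degrees(np.arctan(k[0])),len(b),"median pt angle",np.median(an[m]))
E
python3 m.py; python3 k.py 60 61 62
```

```text
top few
scene 6442 fit deg 60.262034930590666 3946 median pt angle 62.00478892160011
[-0.22  0.82  0.79  1.37 -0.28  1.53 -0.85] [  7.3  -5.2 -11.1] [-0.82 -2.3   0.43] 0.012711805370592182
grasp pt lid angle est 60.70104358544098
[ 0.55275167 -0.21580471  0.25295555]
cur [ 0.5464 -0.2168  0.2488] 
 [[-0.437  0.162 -0.885]
 [-0.072 -0.987 -0.145]
 [-0.897  0.     0.443]]
{"x":-0.008,"y":0.000,"z":-0.005,"wx":-0.000,"wy":-0.003,"wz":-0.000}
{"x":-0.016,"y":0.000,"z":-0.010,"wx":-0.000,"wy":-0.006,"wz":-0.000}
```

>>> servo_tool:
  targets:
    - {"x":0,"y":0,"z":0,"wx":0,"wy":0,"wz":0}
    - {"x":0,"y":0,"z":0,"wx":0,"wy":0,"wz":0}
    - {"x":0,"y":0,"z":0,"wx":0,"wy":0,"wz":0}
    - {"x":0,"y":0,"z":0,"wx":0,"wy":0,"wz":0}
    - {"x":0,"y":0,"z":0,"wx":0,"wy":0,"wz":0}
  grip: 0.3

```text
clock: 8.38
position: [0.5463, -0.2168, 0.2488]
tool_rot: [-0.0, 1.112, -2.979]
force: [0.5, 0.1, 0.3]
grip_width: 0.0556
```

>>> servo_tool:
  targets:
    - {"x":-0.02,"y":0,"z":0,"wx":0,"wy":0,"wz":0}
    - {"x":-0.06,"y":0,"z":0,"wx":0,"wy":0,"wz":0}
    - {"x":-0.12,"y":0,"z":0,"wx":0,"wy":0,"wz":0}
    - {"x":-0.2,"y":0,"z":0,"wx":0,"wy":0,"wz":0}
    - {"x":-0.3,"y":0,"z":0,"wx":0,"wy":0,"wz":0}
    - {"x":-0.3,"y":0,"z":0,"wx":0,"wy":0,"wz":0}

```text
clock: 9.12
position: [0.6002, -0.2084, 0.3593]
tool_rot: [0.005, 1.116, -2.973]
force: [-0.6, -0.5, -1.0]
grip_width: 0.0555
```

```bash
python3 m.py; ls pics
```

```text
top few
scene 6436 fit deg 60.27181866030112 3905 median pt angle 62.02198860642757
scene1.png
scene_7.8.png
scene_9.2.png
top1.png
top_7.7.png
top_9.2.png
w1.png
w2.png
w3.png
```

View pics/scene_9.2.png

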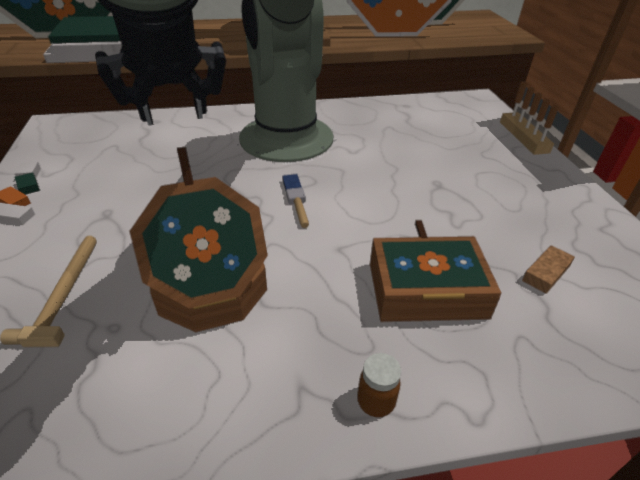

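The octagonal lid stands open, with its tongue tip at (182,150) clear of the fingers at (150–205,118). The rectangular case at (433,270) is still shut. Handing in.

```bash
python3 -c "
from workcell import bot
print(bot.job_done())"
```

```text
the job is handed in; nothing more can be done
None
```

The octagonal case's lid now stands open by itself at about 60°, and I handed the job in at about 9.2 s. I gripped the lid by its tongue while it was about 14° ajar, swung it up around the hinge, let go and backed the gripper clear.

- **Lid angle:** a plane fit from the scene camera gave 60.3° both before and after release. The gripper's position gave 60.7°, and the raw median over the lid surface read 62°, because the lid's top lies above the hinge plane.
- **Top camera:** it gave no usable angle, because too few of its points fell on the raised lid.
- **Rest of the scene:** the last picture shows the rectangular case shut, nothing knocked over and the gripper touching nothing.
- **Forces:** the readings I took stayed below about 15 N.
- **Two hitches:** one move call was refused for missing keys and moved nothing. Joint 5 also came right up to its limit (−1.26) on the approach, so I gripped at a steeper angle.

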